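Cock the gland impact tester and load the gland

ROBOT

A 6-joint arm with a two-finger parallel gripper is mounted at the origin on the work surface; the furniture and walls round the work are solid. World frame = base frame: x ahead of the robot, y to its left, z up, the work surface at z = 0. Lengths are in m, angles in rad, forces in N, time in s.
With the tool pointing down it reaches from about 0.425 to 0.95 m from the base axis. Payload 3.5 kg.
Tool frame: the origin (TCP) lies on the centre line of the jaws, within the pads' length; the fingertips stand 14 mm ahead of it and the grasp point (between the pads) lies 5 mm behind it (tips_ahead is the distance from the TCP to the fingertips, in m); y points along the fingers, z is the direction in which the jaws open and shut, and the axes are right-handed (so a half turn about y gives the same grasp; the last joint's range is limited). The gripper opens to 85 mm and grips with 20 to 120 N. Pads are 22 mm wide; open, the fingers measure 114 mm over their backs; the gripper's body (76 mm by 85 mm) begins 54 mm behind the grasp point. The pads swing forward as they close: fully open they stand 13 mm farther back than shut.
Start: joints at [-1.499, 0.286, 1.577, -0, 1.279, -0.15], TCP at [0.149, -0.658, 0.245] pointing down, gripper open.
Joint ranges: [-2.77, 2.77], [-0.9, 2.22], [0.21, 2.48], [-1.53, 4.67], [0.24, 2.81], [-2.84, 2.84]. Speed limits (rad/s): [2.79, 2.79, 3.14, 3.14, 3.14, 3.14].

INTERFACE

Orientations are given as a unit quaternion [x, y, z, w].
In Python, from plant import get_state, read_camera, sign_off, tips_ahead gives the robot as it stands.
- The arm moves only by the tool send_rows, never from a script. Its argument "plan" is a list of rows, each a list of 2 entries, a list of its own where there are three numbers: the shift along the tool's x, y, z in units of 12 cm (1.0 is 12 cm), then the turn, a rotation vector about the tool's x, y, z in units of 360 degrees (1.0 is 360 degrees). In form: [[[tx, ty, tz], [rx, ry, rz]], ...]. A call has 1 to 12 rows; each row shifts and turns the commanded pose from where the row before left it, along the tool's axes as they then stand; what a row does not reach is not made up. A row lasts 1/10 s, in which the tool goes at most 50 mm and 8.59 degrees, less where a joint would pass 70% of its speed; a pose out of reach is approached as far as the arm can. A call with a number of a shift or a turn outside -1 to 1 is refused whole. A call with a gripper value outside its range is refused whole. "gripper" is the closure, from 0 (fully open) to 1 (shut), set as the call begins (left out, the last holds). The fingers move at their own pace and stop on an object; "grip_force" is the grip in N (left out, the last holds). Time passes only in rows, so rows that do not move let the fingers close. It gives the time, the measured TCP pose, the force and the opening at its end, in the units of the state.
- get_state(): the state, without advancing time (a new reading comes with each control period).
- read_camera(name): name is "side" or "top"; returns a dict with "img" (480x640x3 uint8, blue, green, red), "fx", "fy", "cx", "cy" (pixels), "world_from_camera" (4x4, takes a point from camera to world coordinates). Camera axes: x right, y down, z forward; pixel columns grow to the right and rows downward; lengths in m; the calibration is good to about 2 mm. A picture is of the moment at which its call begins. There is no depth.
- sign_off(): hands the job in, once; it reports no verdict.
The state is a dict: "time": time; "qpos": joint angles; "dq": joint speeds; "joint_efforts": joint torques, N m; "eef_pos": TCP position; "tcp_rot": TCP orientation; "contact_force": force on the tool from outside, world axes, zero at the start; "wrist_torque": the same for the moment, N m; "opening": opening from 0.0 (shut) to 1.0 (fully open).
Only numpy, scipy, OpenCV 4.12 (cv2) and the standard library are available. Lean on these libraries where they do the work, as an engineer would, in place of code of your own. Each camera call takes 0.05 s, during which the arm holds its last target. There are 200 camera calls.

TASK

Get the spring-hammer impact tester ready for a strike: draw the hammer back by its black grip until it is past the hair-trigger catch, touching the back buffers only lightly, then ease it forward until the catch carries it and let go, never letting the hammer fly or drop. Then take the single cable gland lying in a row with a dome nut and a locknut to the right of the tester and lay it in the saddle where the hammer will strike, along the saddle and fully down. Leave the hammer cocked and the two nuts where they are.

Things in the scene. Friction and masses are not known exactly. Their poses are not given: they have to be found in the camera images.
- tester: Fixed grey base plate of the impact tester, 130 x 345 x 12 mm (in its frame x -65..65, y -200..145). Origin on the bench under the hinge pin; x away from the robot at zero yaw, y left, z up. The hammer swings in its yz plane. At its left end a 200 mm high aluminium catch post is clamped somewhere along two slots (y); its place is not measured.
- hinge (a point): Centre of the hammer's hinge pin, 85 mm above the bench on the tester's z axis; the hinge axis is the tester's x axis. A torsion spring pulls the hammer down: about 5 N at the grip when down, 9 N when upright, square to the arm. A small disc on the sprung lever at the post's top back (210 mm high) is the trip: 3 N down on it fires the hammer.
- hammer (a joint): Hammer angle, rad. 0: down, arm level along the tester's -y, striker over the saddle; grows as the grip is raised and drawn over to +y; pi/2 upright. Drawn back, its pin lifts the sprung catch nose for about 0.15 rad (under 1 N felt), which then drops in front of it. The angle at which it then hangs on the catch differs each run, 1.36 to 1.78: feel for it. Before that nothing holds it.
- grip_sleeve: Black plastic grip on the hammer, a free-turning sleeve 15 mm in diameter, 55 mm long, parallel to the tester's x axis and sticking out to its -x side. Origin at its centre: in the tester's frame x = -55.5, y = -178 cos(a), z = 85 + 178 sin(a) mm for hammer angle a. Its attitude is of no use, as it spins freely.
- buffers: Two rubber buffers on the back of the hammer's arm, 105 mm from the hinge. 0.04 rad (7 mm of grip travel) past the catch they meet the catch post, and the pull at the grip rises by 3 to 4 N per mm. Load them lightly: 25 N on them (15 N more at the grip) is too much. Eased back from there, the pull at the grip falls to nothing once the catch carries the hammer. Origin midway between them.
- nest (a point): Middle of the saddle's floor, 22 mm above the bench, 145 mm from the hinge along the tester's -y; axes as the tester's. The saddle is a dark steel channel along y for the lowest part of a hexagon: floor 25 mm wide in x, sides sloping out at 60 deg, 6 mm high, 47 mm over their outsides; 6 mm lips at both ends, 63 mm apart inside. With the hammer down its striker is 27 mm above it, blocking it.
- gland: Metal cable gland, 56 mm long, the only one lying loose beside the dome nut and locknut, to the right of the tester. It lies on a hexagon flat, length along its x. Origin at its underside, mid-length: hexagon from x = -28 to 12 mm (40 mm high across flats; 46 mm wide over corners, these at half height), round thread, 31 mm, from 12 to 28. In the saddle, either way round, its origin is at the nest.
- dome_nut: White dome nut, a hexagon cap 61 x 69 x 38 mm standing on the bench in line with the gland, about 100 mm between neighbours; a bystander. Origin at its underside.
- locknut: Flat hexagon ring 64 x 73 x 10 mm lying on the bench in line with the gland and the dome nut; a bystander. Origin at its underside.
Mind the look-alikes: they are no part of the job. What is shaped like the gland but red or yellow is not meant.

How it is judged:
On the way:
1. the hammer stands on its catch, let go by the fingers (value of joint hammer above 1.25 rad and velocity of joint hammer between -0.1 and 0.1 rad/s and contact force between each of the arm, the fingers and grip_sleeve below 0.05 N), for 0.4 s.
At the end, for the whole second after the job is handed in: The hammer is held by its catch (angle over 1.25 rad, not falling) and the gland rests in the saddle: its origin within 6 mm of the nest point in plan and 3 mm in height, its length within 0.12 rad of the saddle's, lying on its flat (within 0.12 rad), at rest (value of joint hammer above 1.25 rad and velocity of joint hammer above -0.1 rad/s and horizontal distance between gland and nest below 0.006 m and z of gland in the frame of nest between -0.003 and 0.003 m and angle between the x axis of gland and the y axis of tester, either way round below 0.12 rad and angle between gland's own z axis and vertical below 0.12 rad and linear speed of gland below 0.02 m/s); the robot touches nothing.
It fails at once if the hammer flies or drops towards the saddle (faster than 2.5 rad/s) (velocity of joint hammer below -2.5 rad/s).
It fails at once if the hammer is hauled into the back buffers (over 25 N on them) (contact force between buffers and anything else above 25 N).
It fails at once if the dome nut or the locknut is shifted by more than 30 mm (distance of any of dome_nut, locknut from where it was at the start of the episode above 0.03 m).
It also fails if it takes over 72 s, if anything falls off the work surface, if the arm or the gripper's body presses on something with over 40 N, if the wrist force passes 120 N, or if a joint passes its speed limit or range.

## Working session

There is one attempt and no reset: what is moved stays moved. The work goes in short steps, Python scripts to look and compute and a tool call to move; the robot and the scene stay as the last step left them, time stands still between calls to the robot, and variables do not carry over. Pictures are saved under pics/ and viewed, about 8 in all and at most 12, crops included, and the job is handed in when it is done.

Besides the shell and the picture viewer there is one more tool, called after "Call:" in YAML: its name, and indented under it one key for each argument. send_rows: Moves the arm, as the interface text tells. Its arguments: {"type":"object","properties":{"plan":{"type":"array"},"gripper":{"type":"number"},"grip_force":{"type":"number"}},"required":["plan"]}

```bash
ls; mkdir -p pics
python3 - <<'E'
from plant import *
import cv2
print(get_state(), tips_ahead)
for n in("top","side"):
    c=read_camera(n); cv2.imwrite(f"pics/{n}0.png",c["img"]); print(n,c["fx"],c["fy"],c["cx"],c["cy"],c["world_from_camera"])
E
```

```text
pics
{'time': 0.0, 'qpos': array([-1.49899952e+00,  2.87186332e-01,  1.57819256e+00,  2.37204778e-05,
        1.27860127e+00, -1.49994221e-01]), 'dq': array([ 0.00084475, -0.00074555, -0.00136814, -0.00040476,  0.00075632,
       -0.00141465]), 'joint_efforts': array([-1.78183545e-03, -4.05984700e+01, -2.92629862e+01, -2.15414011e-04,
        5.82263965e-03,  6.23262167e-06]), 'eef_pos': array([ 0.14847678, -0.65782153,  0.24392494]), 'tcp_rot': array([-0.07821086,  0.70360622, -0.70191992,  0.0782929 ]), 'contact_force': array([-0.20433915, -0.41141039,  0.08086367]), 'wrist_torque': array([0.01827934, 0.01795855, 0.03505579]), 'opening': 0.999913159260539} 0.014
top 443.05492396354816 443.05492396354816 324.6171454037528 241.47184090560512 [[-0.02846251 -0.97143802  0.23558027  0.37732572]
 [-0.99958851  0.0268206  -0.01017168 -0.04057505]
 [ 0.00356275 -0.23577284 -0.97180166  0.93662653]
 [ 0.          0.          0.          1.        ]]
side 495.813576510298 495.813576510298 332.7500080724644 238.4156269140328 [[-0.83078276 -0.33299661  0.44599693  0.21260903]
 [-0.55629907  0.52297443 -0.6457779   0.52244764]
 [-0.01820313 -0.78460882 -0.61972384  0.6051333 ]
 [ 0.          0.          0.          1.        ]]
```

View pics/top0.png

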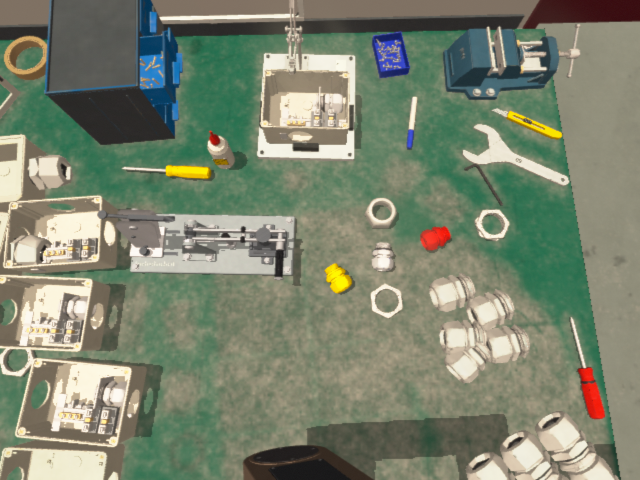

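View pics/side0.png

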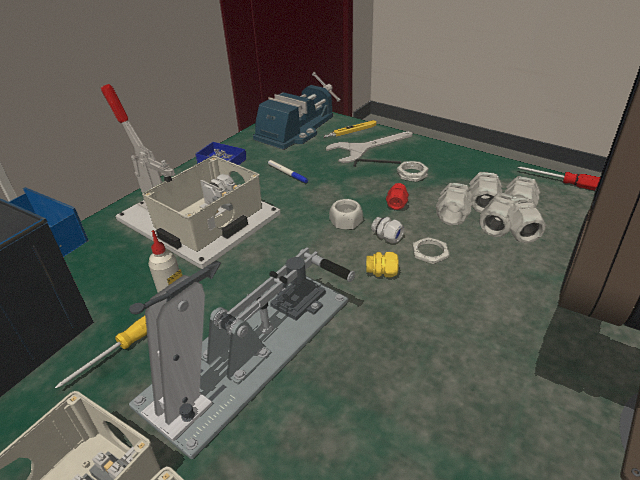

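Top: tester spans columns 130–297, rows 215–275, with the grip at about (279,262). The gland is at (383,257), between the dome nut (381,212) and the locknut (386,301). The yellow look-alike is at (339,279).

Run:
```python
import cv2
i=cv2.imread("pics/top0.png")
cv2.imwrite("pics/c1.png",cv2.resize(i[185:325,110:310],None,fx=4,fy=4,interpolation=cv2.INTER_CUBIC))
cv2.imwrite("pics/c2.png",cv2.resize(i[190:320,320:420],None,fx=4.5,fy=4.5,interpolation=cv2.INTER_CUBIC))
```

```text
(no output)
```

View pics/c1.png

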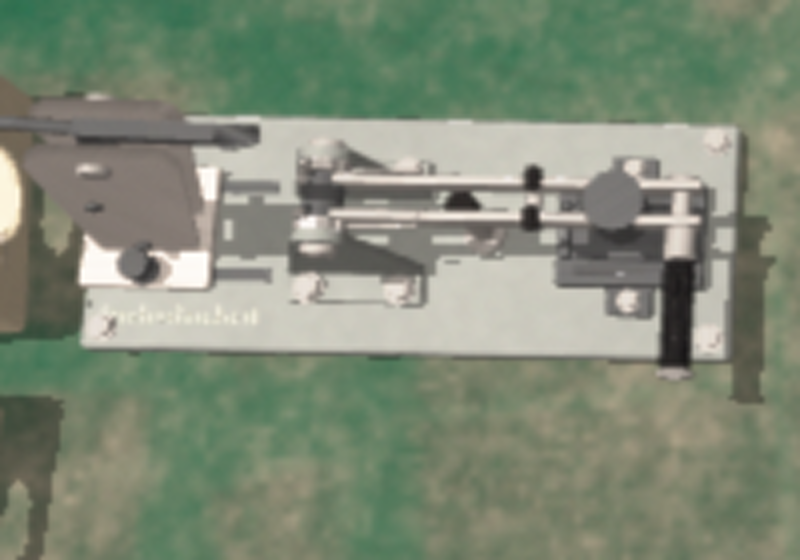

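View pics/c2.png

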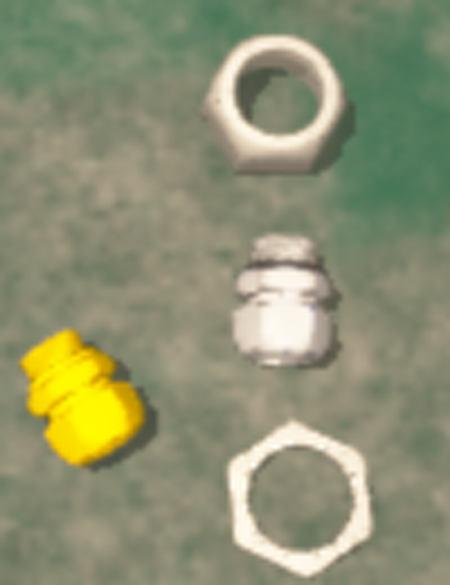

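```bash
cat > h.py <<'E'
import numpy as np
C={"top":(443.055,324.617,241.472,np.array([[-0.02846251,-0.97143802,0.23558027,0.37732572],[-0.99958851,0.0268206,-0.01017168,-0.04057505],[0.00356275,-0.23577284,-0.97180166,0.93662653]])),
"side":(495.8136,332.75,238.4156,np.array([[-0.83078276,-0.33299661,0.44599693,0.21260903],[-0.55629907,0.52297443,-0.6457779,0.52244764],[-0.01820313,-0.78460882,-0.61972384,0.6051333]]))}
def px(cam,u,v,z):
    f,cx,cy,T=C[cam]; d=T[:,:3]@[(u-cx)/f,(v-cy)/f,1]; o=T[:,3]
    return o+d*(z-o[2])/d[2]
def proj(cam,P):
    f,cx,cy,T=C[cam]; c=T[:,:3].T@(np.array(P)-T[:,3]); return np.array([f*c[0]/c[2]+cx,f*c[1]/c[2]+cy])
E
python3 - <<'E'
from h import *
np.set_printoptions(precision=4,suppress=True)
t=lambda u,v,z:px("top",110+u/4,185+v/4,z)
g=lambda u,v,z:px("top",320+u/4.5,190+v/4.5,z)
for n,p in dict(TR=(740,128,.012),BR=(728,357,.012),BL=(82,347,.012),TLedge=(195,118,.012),gripL=(678,262,.085),gripR=(674,372,.085),hingeTop=(322,150,.09),hingeBot=(315,235,.09)).items(): print(n,t(*p))
for n,p in dict(L=(233,310,.02),R=(336,310,.02),bot=(284,366,.012),top=(283,236,.02),yel=(84,395,.02),domeb=(278,172,.038),ln=(300,500,.01)).items(): print(n,g(*p))
E
```

```text
TR [0.658  0.0126 0.012 ]
BR [0.5323 0.0205 0.012 ]
BL [0.5471 0.3609 0.012 ]
TLedge [0.6718 0.3089 0.012 ]
gripL [0.568  0.0398 0.085 ]
gripR [0.5134 0.0419 0.085 ]
hingeTop [0.6286 0.2155 0.09  ]
hingeBot [0.5853 0.2171 0.09  ]
L [ 0.559  -0.1485  0.02  ]
R [ 0.5577 -0.1968  0.02  ]
bot [ 0.5331 -0.172   0.012 ]
top [ 0.594  -0.1741  0.02  ]
yel [ 0.5208 -0.0773  0.02  ]
domeb [ 0.6205 -0.171   0.038 ]
ln [ 0.4705 -0.176   0.01  ]
```

```bash
cat >> h.py <<'E'
from scipy.spatial.transform import Rotation as R
np.set_printoptions(precision=4,suppress=True)
YAW=-0.047; O=np.array([.605,.2165,0])
Tz=R.from_euler('z',YAW)
def tw(p): return O+Tz.apply(np.array(p)/1000)      # tester mm -> world
def down(zdir):  # tool pointing down with jaw axis along yaw angle zdir
    y=np.array([0,0,-1.]); z=np.array([np.cos(zdir),np.sin(zdir),0]); return R.from_matrix(np.c_[np.cross(y,z),y,z])
def rows(p0,R0,p1,R1,n):
    """n equal rows; returns rows in interface units"""
    rv=(R0.inv()*R1).as_rotvec(); out=[]; p=np.array(p0,float); Rk=R0
    for k in range(n):
        q=np.array(p0)+(np.array(p1)-p0)*(k+1)/n
        out.append([list((Rk.inv().apply(q-p)/.12).round(3)),list((rv/n/2/np.pi).round(4))]); p=q; Rk=R0*R.from_rotvec(rv*(k+1)/n)
    return out
def show(r): print(str([[[float(v) for v in a] for a in x] for x in r]))
E
python3 - <<'E'
from h import *
from plant import *
s=get_state(); R0=R.from_quat(s["tcp_rot"]); print(R0.as_matrix()); p0=s["eef_pos"]
zy=np.arctan2(R0.as_matrix()[1,2],R0.as_matrix()[0,2]); print("jaw yaw",zy,"target",np.pi/2+YAW, -np.pi/2+YAW)
print("grip",tw([-55.5,-178,85]),proj("side",tw([-55.5,-178,85])),"nest",tw([0,-145,22]), proj("side",tw([0,-145,22])))
for pt in ([-65,-200,12],[65,-200,12],[-65,145,12]): print(proj("side",tw(pt)),proj("top",tw(pt)))
E
```

```text
[[-0.9755 -0.0002  0.22  ]
 [-0.22    0.0022 -0.9755]
 [-0.0003 -1.     -0.0022]]
jaw yaw -1.348969414255887 target 1.5237963267948966 -1.6177963267948965
grip [0.5412 0.0413 0.085 ] [335.3839 268.3426] nest [0.5982 0.0717 0.022 ] [297.3019 294.5756]
[348.3187 295.8276] [292.3702 274.9838]
[289.4199 266.1649] [294.5013 215.9095]
[189.3201 455.9043] [128.8213 271.889 ]
```

Run:
```python
from h import *
from plant import *
s=get_state(); R0=R.from_quat(s["tcp_rot"]); p0=s["eef_pos"]
R1=down(-np.pi/2+YAW); A=[.42,-.42,.245]; B=[.541,.041,.2]
show(rows(p0,R0,A,R1,10)); show(rows(A,R1,B,R1,12))
```

```text
[[[-0.264, -0.0, -0.144], [0.0, 0.0043, -0.0]], [[-0.26, -0.0, -0.151], [0.0, 0.0043, -0.0]], [[-0.256, -0.0, -0.158], [0.0, 0.0043, -0.0]], [[-0.252, -0.001, -0.164], [0.0, 0.0043, -0.0]], [[-0.247, -0.001, -0.171], [0.0, 0.0043, -0.0]], [[-0.243, -0.001, -0.178], [0.0, 0.0043, -0.0]], [[-0.238, -0.001, -0.184], [0.0, 0.0043, -0.0]], [[-0.233, -0.001, -0.19], [0.0, 0.0043, -0.0]], [[-0.228, -0.001, -0.197], [0.0, 0.0043, -0.0]], [[-0.222, -0.001, -0.203], [0.0, 0.0043, -0.0]]]
[[[-0.069, 0.031, -0.324], [0.0, 0.0, 0.0]], [[-0.069, 0.031, -0.324], [0.0, 0.0, 0.0]], [[-0.069, 0.031, -0.324], [0.0, 0.0, 0.0]], [[-0.069, 0.031, -0.324], [0.0, 0.0, 0.0]], [[-0.069, 0.031, -0.324], [0.0, 0.0, 0.0]], [[-0.069, 0.031, -0.324], [0.0, 0.0, 0.0]], [[-0.069, 0.031, -0.324], [0.0, 0.0, 0.0]], [[-0.069, 0.031, -0.324], [0.0, 0.0, 0.0]], [[-0.069, 0.031, -0.324], [0.0, 0.0, 0.0]], [[-0.069, 0.031, -0.324], [0.0, 0.0, 0.0]], [[-0.069, 0.031, -0.324], [0.0, 0.0, 0.0]], [[-0.069, 0.031, -0.324], [0.0, 0.0, 0.0]]]
```

Call:
send_rows:
  plan:
    - [[-0.264,0,-0.144],[0,0.0043,0]]
    - [[-0.26,0,-0.151],[0,0.0043,0]]
    - [[-0.256,0,-0.158],[0,0.0043,0]]
    - [[-0.252,0,-0.164],[0,0.0043,0]]
    - [[-0.247,0,-0.171],[0,0.0043,0]]
    - [[-0.243,0,-0.178],[0,0.0043,0]]
    - [[-0.238,0,-0.184],[0,0.0043,0]]
    - [[-0.233,0,-0.19],[0,0.0043,0]]
    - [[-0.228,0,-0.197],[0,0.0043,0]]
    - [[-0.222,0,-0.203],[0,0.0043,0]]
  gripper: 0

```text
time: 1.1
eef_pos: [0.4209, -0.4193, 0.2448]
tcp_rot: [0.017, 0.707, -0.707, -0.018]
contact_force: [0.4, 0.3, -0.3]
opening: 1.0
```

Call:
send_rows:
  plan:
    - [[-0.069,0.031,-0.324],[0,0,0]]
    - [[-0.069,0.031,-0.324],[0,0,0]]
    - [[-0.069,0.031,-0.324],[0,0,0]]
    - [[-0.069,0.031,-0.324],[0,0,0]]
    - [[-0.069,0.031,-0.324],[0,0,0]]
    - [[-0.069,0.031,-0.324],[0,0,0]]
    - [[-0.069,0.031,-0.324],[0,0,0]]
    - [[-0.069,0.031,-0.324],[0,0,0]]
    - [[-0.069,0.031,-0.324],[0,0,0]]
    - [[-0.069,0.031,-0.324],[0,0,0]]
    - [[-0.069,0.031,-0.324],[0,0,0]]
    - [[-0.069,0.031,-0.324],[0,0,0]]

```text
time: 2.3
eef_pos: [0.5418, 0.0422, 0.2001]
tcp_rot: [-0.017, -0.707, 0.707, 0.017]
contact_force: [1.2, -1.2, -1.0]
opening: 1.001
```

Call:
send_rows:
  plan:
    - [[0,0,0],[0,0,0]]
    - [[0,0,0],[0,0,0]]
    - [[0,0,0],[0,0,0]]

```text
time: 2.6
eef_pos: [0.5417, 0.0399, 0.2005]
tcp_rot: [-0.017, -0.707, 0.707, 0.017]
contact_force: [0.2, 0.2, -0.2]
opening: 1.002
```

Call:
send_rows:
  plan:
    - [[0,0.2,-0.005],[0,0,0]]
    - [[0,0.2,-0.005],[0,0,0]]
    - [[0,0.2,0],[0,0,0]]
    - [[0,0.2,0],[0,0,0]]
    - [[0,0.15,0],[0,0,0]]
    - [[0,0.05,0],[0,0,0]]
    - [[0,0,0],[0,0,0]]
    - [[0,0,0],[0,0,0]]

```text
time: 3.4
eef_pos: [0.5428, 0.0411, 0.0818]
tcp_rot: [-0.018, -0.707, 0.707, 0.017]
contact_force: [0.1, -0.2, -0.4]
opening: 1.0
```

Call:
send_rows:
  plan:
    - [[0,0,0],[0,0,0]]
    - [[0,0,0],[0,0,0]]
    - [[0,0,0],[0,0,0]]
    - [[0,0,0],[0,0,0]]
    - [[0,0,0],[0,0,0]]
    - [[0,0,0],[0,0,0]]
    - [[0,0,0],[0,0,0]]
    - [[0,0,0],[0,0,0]]
  gripper: 1
  grip_force: 50

```text
time: 4.2
eef_pos: [0.542, 0.0406, 0.081]
tcp_rot: [-0.017, -0.706, 0.708, 0.017]
contact_force: [-1.2, -5.2, 2.6]
opening: 0.158
```

Run:
```python
from h import *
from plant import *
import cv2
s=get_state(); print(s["time"],s["eef_pos"],s["qpos"],s["contact_force"],s["opening"])
a=read_camera("top")["img"][200:300,200:320]; b=read_camera("side")["img"][180:320,220:388]
f=lambda i:cv2.resize(i,(480,400),interpolation=cv2.INTER_CUBIC)
cv2.imwrite("pics/g1.png",np.vstack([np.hstack([f(a)[:, :390],f(b)[:, :400]])]))
cv2.imwrite("pics/g1.png",cv2.resize(b,(672,560),interpolation=cv2.INTER_CUBIC))
```

```text
4.2 [0.542  0.0406 0.081 ] [-0.1108  0.1982  2.0124 -0.003   0.9311  1.5092] [-1.1698 -5.1933  2.6003] 0.15763663787554816
```

View pics/g1.png

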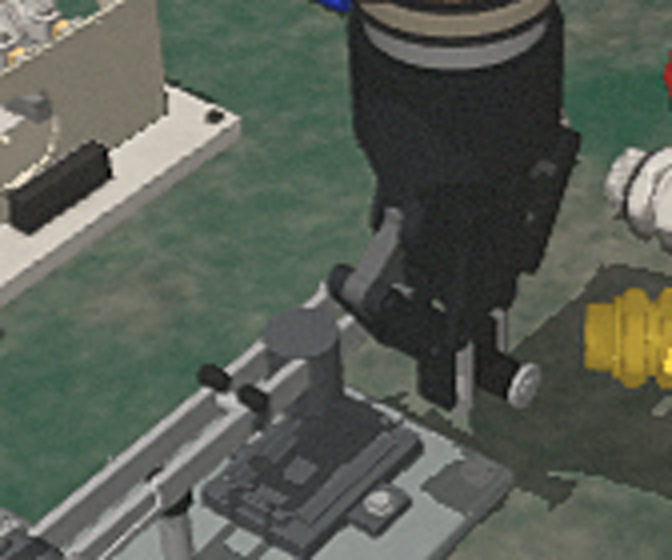

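```bash
cat >> h.py <<'E'
def arc(a0,a1,n,dr=0.0):
    "rows along the hammer arc, tool down, tool z = tester -y"
    a=np.linspace(a0,a1,n+1); y=-178*np.cos(a); z=178*np.sin(a)
    show([[[0.0,-dz/120,-dy/120+0.0],[0.,0.,0.]] for dy,dz in zip(np.diff(y).round(2),np.diff(z).round(2))].copy() if 0 else [[[0.0,round(-dz/120,4),round(-dy/120,4)],[0,0,0]] for dy,dz in zip(np.diff(y),np.diff(z))])
E
python3 -c "
from h import *
arc(0,.72,12);arc(.72,1.2,9)"
```

```text
[[[0.0, -0.0889, -0.0027], [0.0, 0.0, 0.0]], [[0.0, -0.0886, -0.008], [0.0, 0.0, 0.0]], [[0.0, -0.088, -0.0133], [0.0, 0.0, 0.0]], [[0.0, -0.087, -0.0186], [0.0, 0.0, 0.0]], [[0.0, -0.0858, -0.0237], [0.0, 0.0, 0.0]], [[0.0, -0.0842, -0.0288], [0.0, 0.0, 0.0]], [[0.0, -0.0823, -0.0338], [0.0, 0.0, 0.0]], [[0.0, -0.0801, -0.0387], [0.0, 0.0, 0.0]], [[0.0, -0.0777, -0.0434], [0.0, 0.0, 0.0]], [[0.0, -0.0749, -0.048], [0.0, 0.0, 0.0]], [[0.0, -0.0719, -0.0524], [0.0, 0.0, 0.0]], [[0.0, -0.0686, -0.0566], [0.0, 0.0, 0.0]]]
[[[0.0, -0.0581, -0.0537], [0.0, 0.0, 0.0]], [[0.0, -0.0551, -0.0567], [0.0, 0.0, 0.0]], [[0.0, -0.052, -0.0596], [0.0, 0.0, 0.0]], [[0.0, -0.0488, -0.0623], [0.0, 0.0, 0.0]], [[0.0, -0.0454, -0.0648], [0.0, 0.0, 0.0]], [[0.0, -0.0418, -0.0671], [0.0, 0.0, 0.0]], [[0.0, -0.0382, -0.0693], [0.0, 0.0, 0.0]], [[0.0, -0.0345, -0.0712], [0.0, 0.0, 0.0]], [[0.0, -0.0306, -0.0729], [0.0, 0.0, 0.0]]]
```

Call:
send_rows:
  plan:
    - [[0,-0.0889,-0.0027],[0,0,0]]
    - [[0,-0.0886,-0.008],[0,0,0]]
    - [[0,-0.088,-0.0133],[0,0,0]]
    - [[0,-0.087,-0.0186],[0,0,0]]
    - [[0,-0.0858,-0.0237],[0,0,0]]
    - [[0,-0.0842,-0.0288],[0,0,0]]

```text
time: 4.9
eef_pos: [0.5424, 0.0515, 0.1425]
tcp_rot: [-0.017, -0.706, 0.708, 0.017]
contact_force: [2.4, -5.6, -6.3]
opening: 0.154
```

Call:
send_rows:
  plan:
    - [[0,-0.0823,-0.0338],[0,0,0]]
    - [[0,-0.0801,-0.0387],[0,0,0]]
    - [[0,-0.0777,-0.0434],[0,0,0]]
    - [[0,-0.0749,-0.048],[0,0,0]]
    - [[0,-0.0719,-0.0524],[0,0,0]]
    - [[0,-0.0686,-0.0566],[0,0,0]]

```text
time: 5.5
eef_pos: [0.5439, 0.0836, 0.1971]
tcp_rot: [-0.017, -0.705, 0.709, 0.017]
contact_force: [2.2, -8.0, -4.4]
opening: 0.156
```

Call:
send_rows:
  plan:
    - [[0,-0.0581,-0.0537],[0,0,0]]
    - [[0,-0.0551,-0.0567],[0,0,0]]
    - [[0,-0.052,-0.0596],[0,0,0]]
    - [[0,-0.0488,-0.0623],[0,0,0]]
    - [[0,-0.0454,-0.0648],[0,0,0]]
    - [[0,-0.0418,-0.0671],[0,0,0]]

```text
time: 6.1
eef_pos: [0.546, 0.1268, 0.2336]
tcp_rot: [-0.016, -0.704, 0.709, 0.018]
contact_force: [-1.1, -9.0, -0.7]
opening: 0.154
```

Call:
send_rows:
  plan:
    - [[0,-0.0382,-0.0693],[0,0,0]]
    - [[0,-0.0345,-0.0712],[0,0,0]]
    - [[0,-0.0306,-0.0729],[0,0,0]]
    - [[0,0,0],[0,0,0]]
    - [[0,0,0],[0,0,0]]

```text
time: 6.6
eef_pos: [0.5472, 0.1524, 0.2463]
tcp_rot: [-0.016, -0.704, 0.71, 0.017]
contact_force: [-1.1, -10.5, 1.1]
opening: 0.158
```

```bash
cat >> h.py <<'E'
def st():
    from plant import get_state
    s=get_state(); q=Tz.inv().apply(s["eef_pos"]-O)*1000; q[2]+=5-85
    a=np.arctan2(q[2],-q[1]); f=Tz.inv().apply(s["contact_force"])
    print("t",s["time"],"tester",q,"a",round(a,4),"r",np.hypot(q[1],q[2]).round(2),"Ftan",round(-(f[1]*np.sin(a)+f[2]*np.cos(a)),2),"Frad",round(-f[1]*np.cos(a)+f[2]*np.sin(a),2),f, "op",round(s["opening"],3))
E
python3 - <<'E'
from h import *
from plant import *
import cv2
st()
b=read_camera("side")["img"][160:460,120:320]
cv2.imwrite("pics/g2.png",cv2.resize(b,(400,600),interpolation=cv2.INTER_CUBIC))
E
```

```text
t 6.6 tester [-54.7253 -66.7505 166.3032] a 1.1891 r 179.2 Ftan 9.4 Frad 5.0 [ -0.6502 -10.5814   1.1402] op 0.158
```

View pics/g2.png

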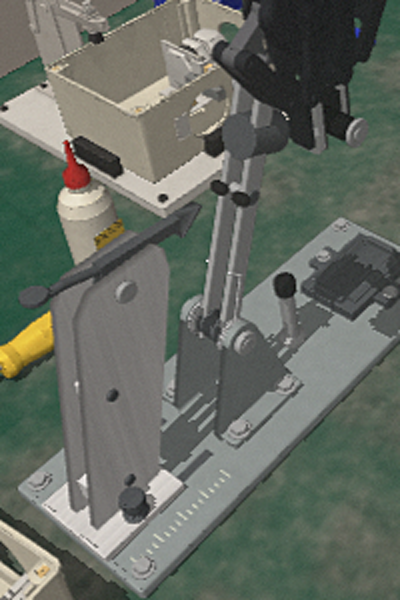

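Run:
```python
from h import *
inv=lambda p:Tz.inv().apply(p-O)*1000
for z in (.012,.02,.03):
    print(z,"top",inv(px("top",110+199/4,185+245/4,z)),"side",inv(px("side",120+163/2,160+488/2,z)))
for z in (.16,.18): print(z,"top",inv(px("top",110+186/4,185+130/4,z)),"side",inv(px("side",120+168/2,160+285/2,z)))
# predicted post front face for x=-20..: project line
for y in (0,20,40,60,80): print(y,[((proj("side",tw([-15,y,z]))-[120,160])*2).round() for z in (20,170)])
# buffers check
for a in (1.19,): print([((proj("side",tw([x,-105*np.cos(a)+12*np.sin(a),85+105*np.sin(a)+12*np.cos(a)]))-[120,160])*2).round() for x in (-12,12)])
```

```text
0.012 top [-8.3482 85.7633 12.    ] side [-21.2662  85.9937  12.    ]
0.02 top [-10.1392  82.7069  20.    ] side [-26.4598  88.7071  20.    ]
0.03 top [-12.3779  78.8865  30.    ] side [-32.9519  92.099   30.    ]
0.16 top [ 12.1588  40.8587 160.    ] side [ -9.6783  36.0411 160.    ]
0.18 top [  6.3     32.9181 180.    ] side [-27.5001  47.3246 180.    ]
0 [array([244., 394.]), array([213., 244.])]
20 [array([225., 412.]), array([190., 262.])]
40 [array([204., 431.]), array([166., 281.])]
60 [array([183., 450.]), array([141., 300.])]
80 [array([161., 470.]), array([115., 321.])]
[array([238., 199.]), array([212., 186.])]
```

```bash
python3 -c "
from h import *
arc(1.2,1.38,6);arc(1.38,1.5,6);arc(1.5,1.6,9);arc(1.6,1.8,36)"
```

```text
[[[0.0, -0.0155, -0.0417], [0.0, 0.0, 0.0]], [[0.0, -0.0142, -0.0422], [0.0, 0.0, 0.0]], [[0.0, -0.013, -0.0426], [0.0, 0.0, 0.0]], [[0.0, -0.0117, -0.0429], [0.0, 0.0, 0.0]], [[0.0, -0.0104, -0.0433], [0.0, 0.0, 0.0]], [[0.0, -0.0091, -0.0436], [0.0, 0.0, 0.0]]]
[[[0.0, -0.0053, -0.0292], [0.0, 0.0, 0.0]], [[0.0, -0.0047, -0.0293], [0.0, 0.0, 0.0]], [[0.0, -0.0042, -0.0294], [0.0, 0.0, 0.0]], [[0.0, -0.0036, -0.0294], [0.0, 0.0, 0.0]], [[0.0, -0.003, -0.0295], [0.0, 0.0, 0.0]], [[0.0, -0.0024, -0.0296], [0.0, 0.0, 0.0]]]
[[[0.0, -0.0011, -0.0164], [0.0, 0.0, 0.0]], [[0.0, -0.0009, -0.0165], [0.0, 0.0, 0.0]], [[0.0, -0.0007, -0.0165], [0.0, 0.0, 0.0]], [[0.0, -0.0005, -0.0165], [0.0, 0.0, 0.0]], [[0.0, -0.0003, -0.0165], [0.0, 0.0, 0.0]], [[0.0, -0.0002, -0.0165], [0.0, 0.0, 0.0]], [[0.0, 0.0, -0.0165], [0.0, 0.0, 0.0]], [[0.0, 0.0002, -0.0165], [0.0, 0.0, 0.0]], [[0.0, 0.0004, -0.0165], [0.0, 0.0, 0.0]]]
[[[0.0, 0.0003, -0.0082], [0.0, 0.0, 0.0]], [[0.0, 0.0003, -0.0082], [0.0, 0.0, 0.0]], [[0.0, 0.0004, -0.0082], [0.0, 0.0, 0.0]], [[0.0, 0.0004, -0.0082], [0.0, 0.0, 0.0]], [[0.0, 0
[... 663 characters left out ...]
0, 0.0, 0.0]], [[0.0, 0.0012, -0.0082], [0.0, 0.0, 0.0]], [[0.0, 0.0012, -0.0081], [0.0, 0.0, 0.0]], [[0.0, 0.0013, -0.0081], [0.0, 0.0, 0.0]], [[0.0, 0.0013, -0.0081], [0.0, 0.0, 0.0]], [[0.0, 0.0014, -0.0081], [0.0, 0.0, 0.0]], [[0.0, 0.0014, -0.0081], [0.0, 0.0, 0.0]], [[0.0, 0.0014, -0.0081], [0.0, 0.0, 0.0]], [[0.0, 0.0015, -0.0081], [0.0, 0.0, 0.0]], [[0.0, 0.0015, -0.0081], [0.0, 0.0, 0.0]], [[0.0, 0.0016, -0.0081], [0.0, 0.0, 0.0]], [[0.0, 0.0016, -0.0081], [0.0, 0.0, 0.0]], [[0.0, 0.0017, -0.0081], [0.0, 0.0, 0.0]], [[0.0, 0.0017, -0.0081], [0.0, 0.0, 0.0]], [[0.0, 0.0018, -0.0081], [0.0, 0.0, 0.0]], [[0.0, 0.0018, -0.008], [0.0, 0.0, 0.0]], [[0.0, 0.0019, -0.008], [0.0, 0.0, 0.0]]]
```

Call:
send_rows:
  plan:
    - [[0,-0.016,-0.0417],[0,0,0]]
    - [[0,-0.015,-0.042],[0,0,0]]
    - [[0,-0.0135,-0.0424],[0,0,0]]
    - [[0,-0.012,-0.0428],[0,0,0]]
    - [[0,-0.011,-0.0431],[0,0,0]]
    - [[0,-0.0095,-0.0435],[0,0,0]]

```text
time: 7.25
eef_pos: [0.5486, 0.1829, 0.2554]
tcp_rot: [-0.016, -0.704, 0.71, 0.018]
contact_force: [-2.0, -9.2, -0.2]
opening: 0.153
```

Call:
send_rows:
  plan:
    - [[0,-0.005,-0.0293],[0,0,0]]
    - [[0,-0.0045,-0.0293],[0,0,0]]
    - [[0,-0.004,-0.0294],[0,0,0]]

```text
time: 7.55
eef_pos: [0.5491, 0.1935, 0.2573]
tcp_rot: [-0.016, -0.704, 0.709, 0.018]
contact_force: [-1.7, -8.1, 2.1]
opening: 0.155
```

Call:
send_rows:
  plan:
    - [[0,-0.0036,-0.0293],[0,0,0]]
    - [[0,-0.003,-0.0293],[0,0,0]]
    - [[0,-0.0024,-0.0294],[0,0,0]]
    - [[0,0,0],[0,0,0]]
    - [[0,0,0],[0,0,0]]

```text
time: 8.05
eef_pos: [0.5496, 0.2041, 0.2584]
tcp_rot: [-0.016, -0.704, 0.709, 0.018]
contact_force: [-1.3, -8.4, 2.7]
opening: 0.156
```

Run:
```python
from h import *
from plant import *
import cv2
st()
b=read_camera("side")["img"][160:360,120:320]
cv2.imwrite("pics/g3.png",cv2.resize(b,(600,600),interpolation=cv2.INTER_CUBIC))
```

```text
t 8.05 tester [-54.7476 -15.0063 178.4296] a 1.4869 r 179.06 Ftan 8.23 Frad 3.44 [-0.8991 -8.4848  2.7408] op 0.156
```

View pics/g3.png

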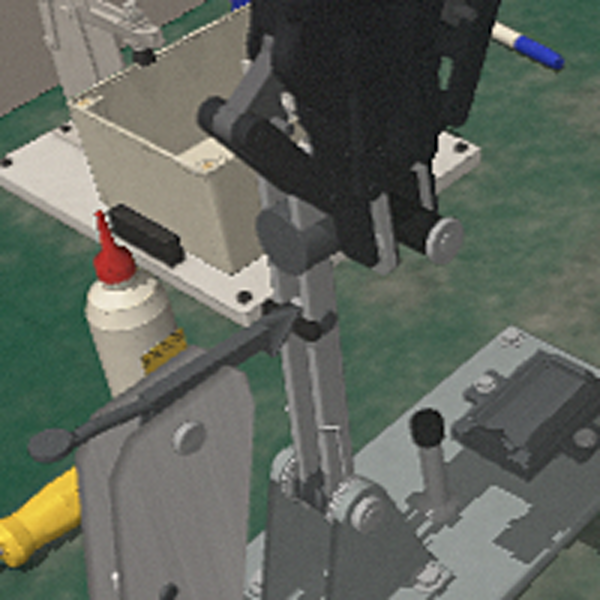

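Call:
send_rows:
  plan:
    - [[0,-0.001,-0.0165],[0,0,0]]
    - [[0,-0.001,-0.0165],[0,0,0]]
    - [[0,-0.001,-0.0165],[0,0,0]]
    - [[0,0,-0.0165],[0,0,0]]
    - [[0,0,-0.0165],[0,0,0]]
    - [[0,0,-0.0165],[0,0,0]]

```text
time: 8.7
eef_pos: [0.5502, 0.2158, 0.259]
tcp_rot: [-0.016, -0.704, 0.71, 0.018]
contact_force: [-3.0, -9.8, 2.6]
opening: 0.157
```

Call:
send_rows:
  plan:
    - [[0,0,-0.0165],[0,0,0]]
    - [[0,0,-0.0165],[0,0,0]]
    - [[0,0,-0.0165],[0,0,0]]
    - [[0,0,0],[0,0,0]]

```text
time: 9.1
eef_pos: [0.5505, 0.2219, 0.259]
tcp_rot: [-0.016, -0.704, 0.709, 0.018]
contact_force: [-1.9, -8.8, 3.0]
opening: 0.155
```

Call:
send_rows:
  plan:
    - [[0,0.0003,-0.0082],[0,0,0]]
    - [[0,0.0003,-0.0082],[0,0,0]]
    - [[0,0.0004,-0.0082],[0,0,0]]
    - [[0,0.0004,-0.0082],[0,0,0]]

```text
time: 9.5
eef_pos: [0.5506, 0.2256, 0.2589]
tcp_rot: [-0.016, -0.704, 0.71, 0.018]
contact_force: [-2.9, -9.4, 3.2]
opening: 0.156
```

Call:
send_rows:
  plan:
    - [[0,0.0005,-0.0082],[0,0,0]]
    - [[0,0.0005,-0.0082],[0,0,0]]
    - [[0,0.0006,-0.0082],[0,0,0]]
    - [[0,0,0],[0,0,0]]

```text
time: 9.9
eef_pos: [0.5508, 0.2286, 0.2587]
tcp_rot: [-0.016, -0.704, 0.709, 0.018]
contact_force: [-2.5, -9.3, 3.0]
opening: 0.159
```

```bash
python3 -c "
from h import *
st()"
```

```text
t 9.9 tester [-54.7301   9.5779 178.7285] a 1.6243 r 178.98 Ftan 9.59 Frad 2.49 [-2.0442 -9.4393  3.0039] op 0.159
```

Call:
send_rows:
  plan:
    - [[0,0.0007,-0.0082],[0,0,0]]
    - [[0,0.0007,-0.0082],[0,0,0]]
    - [[0,0.0008,-0.0082],[0,0,0]]
    - [[0,0.0008,-0.0082],[0,0,0]]
    - [[0,0,0],[0,0,0]]

```text
time: 10.4
eef_pos: [0.551, 0.2326, 0.2585]
tcp_rot: [-0.016, -0.704, 0.709, 0.018]
contact_force: [-2.9, -9.1, 3.0]
opening: 0.153
```

Call:
send_rows:
  plan:
    - [[0,0.0009,-0.0082],[0,0,0]]
    - [[0,0.0009,-0.0082],[0,0,0]]
    - [[0,0.001,-0.0082],[0,0,0]]
    - [[0,0,0],[0,0,0]]

```text
time: 10.8
eef_pos: [0.5511, 0.2355, 0.2582]
tcp_rot: [-0.016, -0.704, 0.709, 0.018]
contact_force: [-3.3, -9.3, 3.3]
opening: 0.157
```

Call:
send_rows:
  plan:
    - [[0,0.001,-0.0082],[0,0,0]]
    - [[0,0.001,-0.0082],[0,0,0]]
    - [[0,0.001,-0.0082],[0,0,0]]
    - [[0,0,0],[0,0,0]]

```text
time: 11.2
eef_pos: [0.5512, 0.2386, 0.2579]
tcp_rot: [-0.016, -0.704, 0.709, 0.018]
contact_force: [-2.6, -8.9, 3.7]
opening: 0.153
```

Call:
send_rows:
  plan:
    - [[0,0.0012,-0.0082],[0,0,0]]
    - [[0,0.0012,-0.0082],[0,0,0]]
    - [[0,0.0012,-0.0082],[0,0,0]]
    - [[0,0,0],[0,0,0]]

```text
time: 11.6
eef_pos: [0.5514, 0.2417, 0.2575]
tcp_rot: [-0.016, -0.705, 0.709, 0.018]
contact_force: [-1.6, -9.2, 4.3]
opening: 0.155
```

Call:
send_rows:
  plan:
    - [[0,0.001,-0.0082],[0,0,0]]
    - [[0,0.001,-0.0082],[0,0,0]]
    - [[0,0.001,-0.0082],[0,0,0]]
    - [[0,0,0],[0,0,0]]

```text
time: 12.0
eef_pos: [0.5515, 0.2447, 0.2571]
tcp_rot: [-0.016, -0.705, 0.709, 0.018]
contact_force: [-2.3, -7.6, 3.3]
opening: 0.157
```

Call:
send_rows:
  plan:
    - [[0,0.0012,-0.0082],[0,0,0]]
    - [[0,0.0012,-0.0082],[0,0,0]]
    - [[0,0.0012,-0.0082],[0,0,0]]
    - [[0,0,0],[0,0,0]]

```text
time: 12.4
eef_pos: [0.5517, 0.2477, 0.2566]
tcp_rot: [-0.016, -0.705, 0.709, 0.018]
contact_force: [-2.6, -8.2, 3.1]
opening: 0.157
```

Call:
send_rows:
  plan:
    - [[0,0.0013,-0.0082],[0,0,0]]
    - [[0,0.0013,-0.0082],[0,0,0]]
    - [[0,0.0013,-0.0082],[0,0,0]]
    - [[0,0,0],[0,0,0]]

```text
time: 12.8
eef_pos: [0.5518, 0.2508, 0.2561]
tcp_rot: [-0.016, -0.705, 0.709, 0.018]
contact_force: [-3.4, -8.0, 2.9]
opening: 0.156
```

Call:
send_rows:
  plan:
    - [[0,0.0014,-0.0082],[0,0,0]]
    - [[0,0.0014,-0.0082],[0,0,0]]
    - [[0,0.0014,-0.0082],[0,0,0]]
    - [[0,0,0],[0,0,0]]

```text
time: 13.2
eef_pos: [0.5519, 0.2535, 0.2555]
tcp_rot: [-0.016, -0.705, 0.709, 0.018]
contact_force: [-2.3, -8.0, 3.8]
opening: 0.154
```

Call:
send_rows:
  plan:
    - [[0,0.0015,-0.0082],[0,0,0]]
    - [[0,0.0015,-0.0082],[0,0,0]]
    - [[0,0,0],[0,0,0]]

```text
time: 13.5
eef_pos: [0.552, 0.2555, 0.2551]
tcp_rot: [-0.016, -0.705, 0.709, 0.018]
contact_force: [-3.2, -8.6, 3.1]
opening: 0.156
```

Call:
send_rows:
  plan:
    - [[0,0.0015,-0.0082],[0,0,0]]
    - [[0,0.0015,-0.0082],[0,0,0]]
    - [[0,0.0015,-0.0082],[0,0,0]]
    - [[0,0,0],[0,0,0]]

```text
time: 13.9
eef_pos: [0.5522, 0.2583, 0.2545]
tcp_rot: [-0.016, -0.704, 0.709, 0.018]
contact_force: [-2.2, -8.7, 2.9]
opening: 0.152
```

Call:
send_rows:
  plan:
    - [[0,0.0017,-0.0082],[0,0,0]]
    - [[0,0.0017,-0.0082],[0,0,0]]
    - [[0,0,0],[0,0,0]]

```text
time: 14.2
eef_pos: [0.5522, 0.2595, 0.2543]
tcp_rot: [-0.016, -0.704, 0.71, 0.018]
contact_force: [-3.2, -11.0, 4.4]
opening: 0.158
```

```bash
python3 -c "
from h import *
st()"
```

```text
t 14.2 tester [-54.7292  40.4367 174.2509] a 1.7988 r 178.88 Ftan 11.87 Frad 1.8 [ -2.648  -11.1605   4.4347] op 0.158
```

Call:
send_rows:
  plan:
    - [[0,0.0017,-0.0082],[0,0,0]]
    - [[0,0.0008,-0.0042],[0,0,0]]
    - [[0,0,0],[0,0,0]]

```text
time: 14.5
eef_pos: [0.5523, 0.2603, 0.254]
tcp_rot: [-0.016, -0.703, 0.711, 0.018]
contact_force: [-3.7, -12.3, 6.1]
opening: 0.159
```

Call:
send_rows:
  plan:
    - [[0,-0.0017,0.0082],[0,0,0]]
    - [[0,-0.0017,0.0082],[0,0,0]]
    - [[0,-0.0017,0.0082],[0,0,0]]
    - [[0,-0.0016,0.0082],[0,0,0]]
    - [[0,-0.0016,0.0082],[0,0,0]]
    - [[0,-0.0016,0.0082],[0,0,0]]
    - [[0,-0.0015,0.0082],[0,0,0]]
    - [[0,0,0],[0,0,0]]

```text
time: 15.3
eef_pos: [0.552, 0.2549, 0.2553]
tcp_rot: [-0.016, -0.705, 0.709, 0.018]
contact_force: [-1.7, -9.0, 2.7]
opening: 0.152
```

Call:
send_rows:
  plan:
    - [[0,-0.0014,0.0082],[0,0,0]]
    - [[0,-0.0014,0.0082],[0,0,0]]
    - [[0,-0.0014,0.0082],[0,0,0]]
    - [[0,0,0],[0,0,0]]

```text
time: 15.7
eef_pos: [0.5519, 0.252, 0.2558]
tcp_rot: [-0.016, -0.705, 0.709, 0.018]
contact_force: [-2.4, -8.5, 3.4]
opening: 0.156
```

Call:
send_rows:
  plan:
    - [[0,-0.0014,0.0082],[0,0,0]]
    - [[0,-0.0014,0.0082],[0,0,0]]
    - [[0,0,0],[0,0,0]]

```text
time: 16.0
eef_pos: [0.5518, 0.2506, 0.2561]
tcp_rot: [-0.016, -0.705, 0.709, 0.018]
contact_force: [-2.0, -6.4, 3.1]
opening: 0.157
```

Pull is falling: the catch is taking load.

Call:
send_rows:
  plan:
    - [[0,-0.0013,0.0082],[0,0,0]]
    - [[0,-0.0013,0.0082],[0,0,0]]
    - [[0,0,0],[0,0,0]]

```text
time: 16.3
eef_pos: [0.5518, 0.2502, 0.2562]
tcp_rot: [-0.017, -0.707, 0.707, 0.017]
contact_force: [-1.3, -4.4, 1.8]
opening: 0.153
```

Call:
send_rows:
  plan:
    - [[0,-0.0013,0.0082],[0,0,0]]
    - [[0,-0.0013,0.0082],[0,0,0]]
    - [[0,-0.0013,0.0082],[0,0,0]]
    - [[0,0,0],[0,0,0]]

```text
time: 16.7
eef_pos: [0.5517, 0.2493, 0.2563]
tcp_rot: [0.017, 0.708, -0.706, -0.017]
contact_force: [-0.5, 5.5, -1.3]
opening: 0.151
```

Call:
send_rows:
  plan:
    - [[0,0.001,-0.007],[0,0,0]]
    - [[0,0.001,-0.0065],[0,0,0]]
    - [[0,0,0],[0,0,0]]

```text
time: 17.0
eef_pos: [0.5518, 0.2495, 0.2563]
tcp_rot: [0.017, 0.707, -0.707, -0.017]
contact_force: [-2.3, 2.0, -0.3]
opening: 0.154
```

```bash
python3 -c "
from h import *
st()"
```

```text
t 17.0 tester [-54.7255  30.4836 176.3192] a 1.742 r 178.93 Ftan -1.93 Frad 0.06 [-2.3499  1.9127 -0.2714] op 0.154
```

Call:
send_rows:
  plan:
    - [[0,0,0],[0,0,0]]
    - [[0,0,0],[0,0,0]]
    - [[0,0,0],[0,0,0]]
    - [[0,0,0],[0,0,0]]
    - [[0,0,0],[0,0,0]]
  gripper: 0.5

```text
time: 17.5
eef_pos: [0.5522, 0.2491, 0.2565]
tcp_rot: [-0.017, -0.707, 0.707, 0.017]
contact_force: [-0.1, -0.1, 0.7]
opening: 0.5
```

Call:
send_rows:
  plan:
    - [[0,-0.1,0],[0,0,0]]
    - [[0,-0.15,0],[0,0,0]]
    - [[0,-0.2,0],[0,0,0]]
    - [[0,-0.2,0],[0,0,0]]
    - [[0,0,0],[0,0,0]]
    - [[0,0,0],[0,0,0]]

```text
time: 18.1
eef_pos: [0.5522, 0.2494, 0.3353]
tcp_rot: [0.018, 0.707, -0.707, -0.016]
contact_force: [0.0, 0.5, -1.3]
opening: 0.499
```

Run:
```python
from h import *
from plant import *
import cv2
st(); s=get_state(); print(s["eef_pos"],s["qpos"])
a=cv2.resize(read_camera("side")["img"][140:340,120:320],(400,400),interpolation=cv2.INTER_CUBIC)
b=cv2.resize(read_camera("side")["img"][200:280,340:420],(400,400),interpolation=cv2.INTER_CUBIC)
cv2.imwrite("pics/g4.png",np.hstack([a,b]))
R0=R.from_quat(s["tcp_rot"]); p0=s["eef_pos"]
A=[.55,.1,.30];B=[.554,-.173,.16]
R1=down(-np.pi/2-.034)
show(rows(p0,R0,B,R1,12))
```

```text
t 18.1 tester [-54.2515  30.3481 255.2924] a 1.6891 r 257.09 Ftan -0.64 Frad -1.28 [ 0.0248  0.4877 -1.3423] op 0.499
[0.5522 0.2494 0.3353] [ 0.2569  0.0793  1.6511 -0.0001  1.4094  1.876 ]
[[[-0.015, 0.122, 0.293], [0.0, -0.0002, -0.0]], [[-0.015, 0.122, 0.293], [0.0, -0.0002, -0.0]], [[-0.015, 0.122, 0.293], [0.0, -0.0002, -0.0]], [[-0.014, 0.122, 0.293], [0.0, -0.0002, -0.0]], [[-0.014, 0.122, 0.293], [0.0, -0.0002, -0.0]], [[-0.014, 0.122, 0.293], [0.0, -0.0002, -0.0]], [[-0.013, 0.122, 0.293], [0.0, -0.0002, -0.0]], [[-0.013, 0.122, 0.293], [0.0, -0.0002, -0.0]], [[-0.013, 0.122, 0.293], [0.0, -0.0002, -0.0]], [[-0.012, 0.122, 0.293], [0.0, -0.0002, -0.0]], [[-0.012, 0.122, 0.293], [0.0, -0.0002, -0.0]], [[-0.012, 0.122, 0.293], [0.0, -0.0002, -0.0]]]
```

View pics/g4.png

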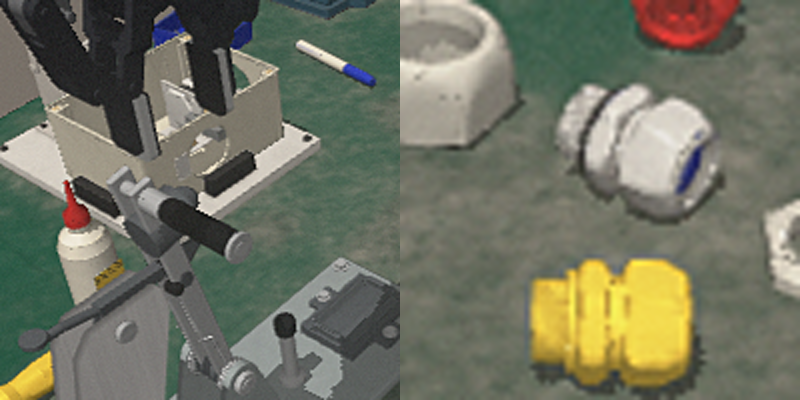

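Hammer stands cocked on its catch with the fingers clear, and the gland lies on a flat, thread end towards the dome nut. Now on to the gland.

Call:
send_rows:
  plan:
    - [[-0.015,0.122,0.293],[0,0,0]]
    - [[-0.015,0.122,0.293],[0,0,0]]
    - [[-0.015,0.122,0.293],[0,0,0]]
    - [[-0.015,0.122,0.293],[0,0,0]]
    - [[-0.015,0.122,0.293],[0,0,0]]
    - [[-0.015,0.122,0.293],[0,0,0]]
    - [[-0.013,0.122,0.293],[0,0,0]]
    - [[-0.013,0.122,0.293],[0,0,0]]
    - [[-0.013,0.122,0.293],[0,0,0]]
    - [[-0.012,0.122,0.293],[0,0,0]]
    - [[-0.012,0.122,0.293],[0,0,0]]
    - [[-0.012,0.122,0.293],[0,0,0]]
  gripper: 0.25

```text
time: 19.4
eef_pos: [0.5502, -0.174, 0.1564]
tcp_rot: [0.016, 0.707, -0.706, -0.018]
contact_force: [0.5, -0.3, 0.6]
opening: 0.751
```

Call:
send_rows:
  plan:
    - [[0,0,0],[0,0,0]]
    - [[0,0,0],[0,0,0]]
    - [[0,0,0],[0,0,0]]

```text
time: 19.7
eef_pos: [0.5512, -0.1721, 0.1584]
tcp_rot: [0.017, 0.707, -0.707, -0.017]
contact_force: [0.7, 0.3, -0.6]
opening: 0.749
```

Run:
```python
from h import *
from plant import *
import cv2
g=lambda u,v,z:px("side",340+(u-400)/5,200+v/5,z)
print("near end",g(690,165,.02),"far",g(566,120,.02),"yl",g(535,320,.02),g(690,320,.02))
for P in ([.535,-.172,.02],[.591,-.174,.02]): print(((proj("side",P)-[340,200])*5+[400,0]).round())
s=get_state(); print(s["eef_pos"],s["qpos"],s["contact_force"])
m=R.from_quat(s["tcp_rot"]).as_matrix(); print(m, np.arctan2(m[1,2],m[0,2]))
c=read_camera("top")["img"][170:310,330:430]
cv2.imwrite("pics/g5.png",cv2.resize(c,None,fx=4.2,fy=4.2,interpolation=cv2.INTER_CUBIC))
```

```text
near end [ 0.5371 -0.1687  0.02  ] far [ 0.5919 -0.1683  0.02  ] yl [ 0.5412 -0.0589  0.02  ] [ 0.4947 -0.0886  0.02  ]
[699. 162.]
[575. 113.]
[ 0.5512 -0.1721  0.1584] [-0.4784  0.1614  1.8918  0.0004  1.0893  1.1399] [ 0.6597  0.3396 -0.616 ]
[[-0.9989 -0.0007 -0.0477]
 [ 0.0477  0.0007 -0.9989]
 [ 0.0007 -1.     -0.0007]] -1.6185204589352022
```

View pics/g5.png

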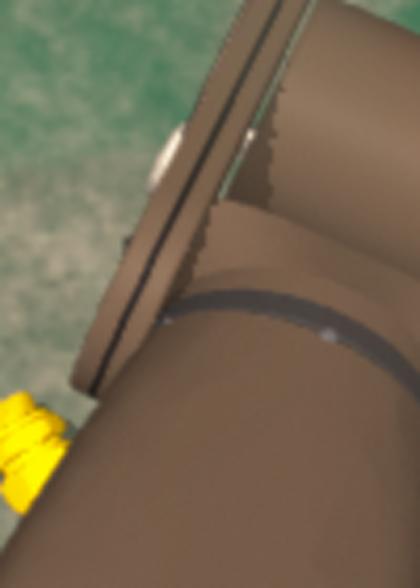

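The top view is blocked by the arm, but the two earlier views agree on the gland to about 2–4 mm. Descending.

Call:
send_rows:
  plan:
    - [[-0.02,0.2,-0.004],[0,0,0]]
    - [[-0.02,0.2,-0.004],[0,0,0]]
    - [[0,0.2,0],[0,0,0]]
    - [[0,0.2,0],[0,0,0]]
    - [[0,0.15,0],[0,0,0]]
    - [[0,0.12,0],[0,0,0]]
    - [[0,0.05,0],[0,0,0]]
    - [[0,0,0],[0,0,0]]
    - [[0,0,0],[0,0,0]]

```text
time: 20.65
eef_pos: [0.557, -0.1724, 0.0253]
tcp_rot: [-0.018, -0.707, 0.707, 0.016]
contact_force: [-0.1, -0.2, 0.8]
opening: 0.752
```

Run:
```python
from h import *
from plant import *
import cv2
s=get_state(); print(s["eef_pos"],s["contact_force"])
cv2.imwrite("pics/g6.png",cv2.resize(read_camera("side")["img"][180:280,330:450],None,fx=5,fy=5,interpolation=cv2.INTER_CUBIC))
```

```text
[ 0.557  -0.1724  0.0253] [-0.0784 -0.213   0.7903]
```

View pics/g6.png

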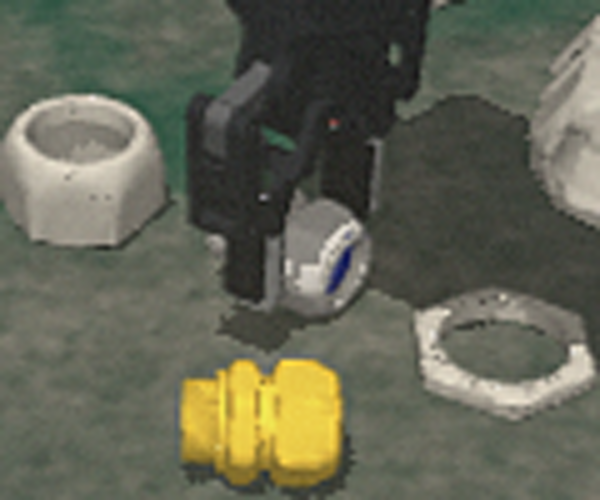

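The fingers straddle the gland's hexagon, clear of the neighbours. Closing.

Call:
send_rows:
  plan:
    - [[0,0.02,0],[0,0,0]]
    - [[0,0,0],[0,0,0]]
    - [[0,0,0],[0,0,0]]

```text
time: 21.0
eef_pos: [0.5564, -0.1724, 0.0222]
tcp_rot: [-0.017, -0.707, 0.707, 0.017]
contact_force: [-0.3, -0.5, -1.0]
opening: 0.749
```

Call:
send_rows:
  plan:
    - [[0,0,0],[0,0,0]]
    - [[0,0,0],[0,0,0]]
    - [[0,0,0],[0,0,0]]
    - [[0,0,0],[0,0,0]]
    - [[0,0,0],[0,0,0]]
    - [[0,0,0],[0,0,0]]
  gripper: 1
  grip_force: 40

```text
time: 21.6
eef_pos: [0.5567, -0.1726, 0.0225]
tcp_rot: [-0.017, -0.707, 0.707, 0.017]
contact_force: [0.6, 0.5, 5.2]
opening: 0.507
```

Call:
send_rows:
  plan:
    - [[0,-0.1,0],[0,0,0]]
    - [[0,-0.2,0],[0,0,0]]
    - [[0,-0.2,0],[0,0,0]]
    - [[0,-0.2,0],[0,0,0]]
    - [[0,-0.2,0],[0,0,0]]
    - [[0,-0.1,0],[0,0,0]]
    - [[0,0,0],[0,0,0]]
    - [[0,0,0],[0,0,0]]

```text
time: 22.4
eef_pos: [0.5556, -0.172, 0.141]
tcp_rot: [0.017, 0.707, -0.707, -0.018]
contact_force: [0.0, -0.0, -0.9]
opening: 0.506
```

Run:
```python
from h import *
from plant import *
import cv2
s=get_state(); print(s["time"],s["eef_pos"],s["contact_force"],s["wrist_torque"],s["opening"])
a=cv2.resize(read_camera("side")["img"][140:240,330:430],(500,500),interpolation=cv2.INTER_CUBIC)
cv2.imwrite("pics/g7.png",a)
```

```text
22.4 [ 0.5556 -0.172   0.141 ] [ 0.0073 -0.0245 -0.861 ] [-0.0539  0.0255 -0.0129] 0.5056327293671243
```

View pics/g7.png

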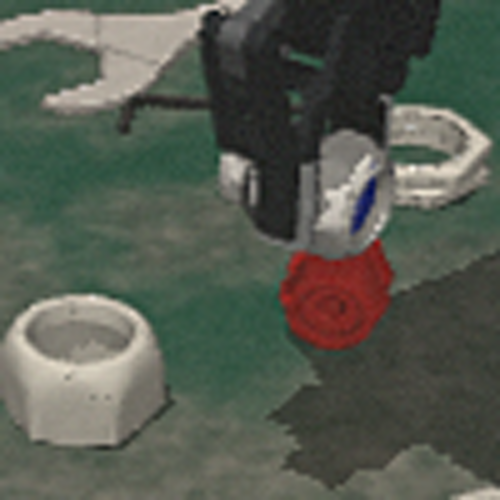

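Run:
```python
from h import *
from plant import *
s=get_state(); p0=s["eef_pos"]; R0=R.from_quat(s["tcp_rot"])
print("endface",px("side",330+360/5,140+198/5,.1385),"thread",px("side",330+226/5,140+175/5,.1385))
for d in (5,8,11):
    for e in(-28,28): print(d,e,((proj("side",p0+Tz.apply([(d+e)/1000,0,-.0025]))-[330,140])*5).round())
P=tw([0,-153,150]); print(P)
R1=down(YAW); rr=rows(p0,R0,P,R1,12); show(rr)
```

```text
endface [ 0.5384 -0.1702  0.1385] thread [ 0.5866 -0.1586  0.1385]
5 -28 [376. 204.]
5 28 [242. 158.]
8 -28 [369. 201.]
8 28 [235. 155.]
11 -28 [361. 199.]
11 28 [228. 153.]
[0.5978 0.0637 0.15  ]
[[[-0.022, -0.007, -0.165], [0.0, -0.0209, 0.0]], [[-0.043, -0.007, -0.161], [0.0, -0.0209, 0.0]], [[-0.064, -0.007, -0.154], [0.0, -0.0209, 0.0]], [[-0.083, -0.007, -0.144], [0.0, -0.0209, 0.0]], [[-0.101, -0.007, -0.132], [0.0, -0.0209, 0.0]], [[-0.118, -0.007, -0.118], [0.0, -0.0209, 0.0]], [[-0.132, -0.007, -0.101], [0.0, -0.0209, 0.0]], [[-0.144, -0.007, -0.083], [0.0, -0.0209, 0.0]], [[-0.154, -0.007, -0.064], [0.0, -0.0209, 0.0]], [[-0.161, -0.007, -0.043], [0.0, -0.0209, 0.0]], [[-0.165, -0.007, -0.022], [0.0, -0.0209, 0.0]], [[-0.166, -0.007, 0.0], [0.0, -0.0209, 0.0]]]
```

Call:
send_rows:
  plan:
    - [[-0.022,-0.007,-0.165],[0,-0.0209,0]]
    - [[-0.043,-0.007,-0.161],[0,-0.0209,0]]
    - [[-0.064,-0.007,-0.154],[0,-0.0209,0]]
    - [[-0.083,-0.007,-0.144],[0,-0.0209,0]]
    - [[-0.101,-0.007,-0.132],[0,-0.0209,0]]
    - [[-0.118,-0.007,-0.118],[0,-0.0209,0]]
    - [[-0.132,-0.007,-0.101],[0,-0.0209,0]]
    - [[-0.144,-0.007,-0.083],[0,-0.0209,0]]
    - [[-0.154,-0.007,-0.064],[0,-0.0209,0]]
    - [[-0.161,-0.007,-0.043],[0,-0.0209,0]]
    - [[-0.165,-0.007,-0.022],[0,-0.0209,0]]
    - [[-0.166,-0.007,0],[0,-0.0209,0]]

```text
time: 23.65
eef_pos: [0.5974, 0.0645, 0.1498]
tcp_rot: [-0.491, 0.51, -0.508, 0.489]
contact_force: [-0.3, 0.2, -0.5]
opening: 0.505
```

Call:
send_rows:
  plan:
    - [[0,0,0],[0,0,0]]
    - [[0,0,0],[0,0,0]]
    - [[0,0,0],[0,0,0]]
    - [[0,0,0],[0,0,0]]

```text
time: 24.05
eef_pos: [0.5982, 0.0628, 0.1515]
tcp_rot: [-0.489, 0.511, -0.511, 0.488]
contact_force: [-0.6, -0.0, -0.0]
opening: 0.507
```

Run:
```python
from h import *
from plant import *
import cv2
s=get_state(); p0=s["eef_pos"]; R0=R.from_quat(s["tcp_rot"]); m=R0.as_matrix()
print(s["time"],p0,s["qpos"],s["contact_force"],"yaw",np.arctan2(m[1,2],m[0,2]))
R1=down(YAW); show(rows(p0,R0,tw([0,-154,80]),R1,4))
a=cv2.resize(read_camera("side")["img"][210:330,240:360],(480,480),interpolation=cv2.INTER_CUBIC)
cv2.imwrite("pics/g8.png",a)
```

```text
24.05 [0.5982 0.0628 0.1515] [-0.064   0.22    1.8372 -0.0002  1.0853 -0.0186] [-0.6353 -0.0468 -0.0414] yaw -0.04532643995905413
[[[0.0, 0.149, -0.001], [0.0, 0.0001, 0.0]], [[0.0, 0.149, -0.001], [0.0, 0.0001, 0.0]], [[0.0, 0.149, -0.001], [0.0, 0.0001, 0.0]], [[0.0, 0.149, -0.001], [0.0, 0.0001, 0.0]]]
```

Call:
send_rows:
  plan:
    - [[0,0.2,-0.004],[0,0,0]]
    - [[0,0.2,0],[0,0,0]]
    - [[0,0.2,0],[0,0,0]]
    - [[0,0.15,0],[0,0,0]]
    - [[0,0.096,0],[0,0,0]]
    - [[0,0,0],[0,0,0]]
    - [[0,0,0],[0,0,0]]

```text
time: 24.8
eef_pos: [0.5984, 0.0634, 0.0511]
tcp_rot: [0.489, -0.511, 0.511, -0.489]
contact_force: [0.5, -0.7, -0.3]
opening: 0.508
```

Call:
send_rows:
  plan:
    - [[0,0.02,0],[0,0,0]]
    - [[0,0.01,0],[0,0,0]]
    - [[0,0,0],[0,0,0]]
    - [[0,0,0],[0,0,0]]

```text
time: 25.2
eef_pos: [0.5982, 0.0637, 0.0473]
tcp_rot: [0.489, -0.511, 0.511, -0.489]
contact_force: [-0.0, 0.2, 0.1]
opening: 0.507
```

Call:
send_rows:
  plan:
    - [[0,0.01,0],[0,0,0]]
    - [[0,0.01,0],[0,0,0]]
    - [[0,0,0],[0,0,0]]
    - [[0,0,0],[0,0,0]]

```text
time: 25.6
eef_pos: [0.598, 0.0637, 0.0446]
tcp_rot: [0.489, -0.511, 0.511, -0.489]
contact_force: [-0.1, 0.0, 0.1]
opening: 0.509
```

Call:
send_rows:
  plan:
    - [[0,0.01,0],[0,0,0]]
    - [[0,0,0],[0,0,0]]
    - [[0,0,0],[0,0,0]]

```text
time: 25.9
eef_pos: [0.5981, 0.0637, 0.0445]
tcp_rot: [-0.489, 0.511, -0.511, 0.489]
contact_force: [-3.5, 0.6, 6.0]
opening: 0.503
```

Contact came at exactly the expected height. Releasing.

Call:
send_rows:
  plan:
    - [[0,0,0],[0,0,0]]
    - [[0,0,0],[0,0,0]]
    - [[0,0,0],[0,0,0]]
    - [[0,0,0],[0,0,0]]
  gripper: 0.2

```text
time: 26.3
eef_pos: [0.5978, 0.0636, 0.043]
tcp_rot: [-0.489, 0.511, -0.511, 0.489]
contact_force: [0.5, -0.4, 0.0]
opening: 0.801
```

Call:
send_rows:
  plan:
    - [[0,-0.1,0],[0,0,0]]
    - [[0,-0.15,0],[0,0,0]]
    - [[0,-0.25,0.1],[0,0,0]]
    - [[0,-0.25,0.1],[0,0,0]]
    - [[0.25,-0.25,0],[0,0,0]]
    - [[0.3,-0.1,0],[0,0,0]]
    - [[0.35,0,0],[0,0,0]]
    - [[0.35,0,0],[0,0,0]]
    - [[0.35,0,0],[0,0,0]]
    - [[0,0,0],[0,0,0]]
    - [[0,0,0],[0,0,0]]

```text
time: 27.4
eef_pos: [0.6136, -0.13, 0.176]
tcp_rot: [0.488, -0.511, 0.511, -0.489]
contact_force: [0.4, 0.9, 0.8]
opening: 0.794
```

Run:
```python
from h import *
from plant import *
import cv2
s=get_state(); print(s["time"],s["eef_pos"],s["contact_force"])
a=cv2.resize(read_camera("side")["img"][150:350,180:380],(590,590),interpolation=cv2.INTER_CUBIC)
b=cv2.resize(read_camera("top")["img"][205:285,240:300],None,fx=3.4,fy=3.4,interpolation=cv2.INTER_CUBIC)
o=np.zeros((590,800,3),np.uint8); o[:,:590]=a; o[:b.shape[0],592:592+b.shape[1]]=b
cv2.imwrite("pics/g9.png",o)
for e in (-28,0,28): print("top",((proj("top",tw([0,-145+e,42]))-[240,205])*3.4+[592,0]).round(),"side",((proj("side",tw([0,-145+e,42]))-[180,150])*2.95).round())
```

```text
27.4 [ 0.6136 -0.13    0.176 ] [0.3762 0.9038 0.7812]
top [726. 124.] side [375. 373.]
top [681. 123.] side [344. 401.]
top [635. 122.] side [311. 430.]
```

View pics/g9.png

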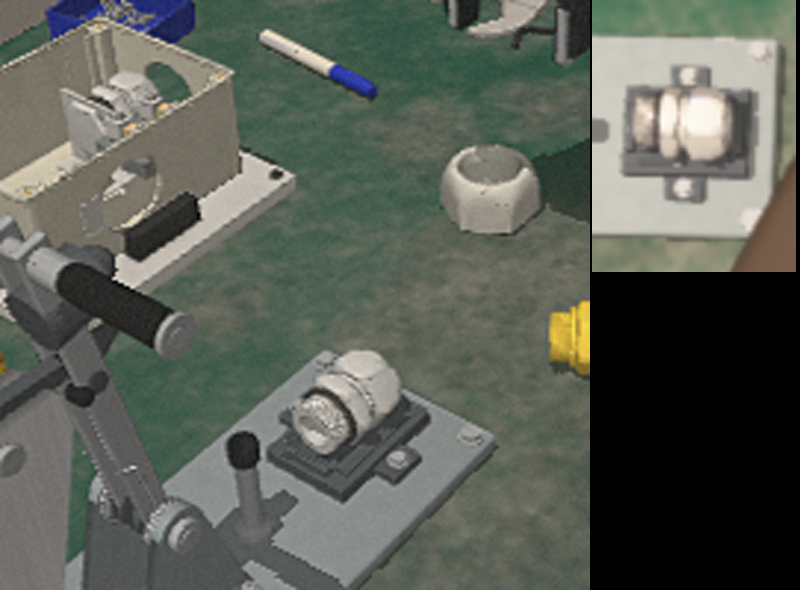

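The gland sits between the lips and along the saddle: in the top crop it spans columns 634–735, rows 87–160, centred within about 2 mm of the predicted (681,123). The hammer is still cocked and the arm is clear.

```bash
python3 -c "
from plant import *
print(get_state()['dq'].round(3)); print(sign_off())"
```

```text
[ 0.016  0.001  0.005 -0.002 -0.003 -0.002]
the job is handed in; nothing more can be done
None
```

The hammer is cocked on its catch, the gland lies in the saddle, and I handed the job in at about 27 s of the 72 s. `sign_off` gives no verdict, so success rests on the checks below.

- **Hammer:** I gripped the black sleeve and swung it back until the buffers touched at about 1.80 rad, with about 5 N extra at the grip. I then eased it forward until the catch carried it at about 1.74 rad. When the force at the grip was near zero (about 2 N), I opened the fingers. The pictures afterwards show it still cocked.
- **Gland:** I picked it up across its hexagon corners, turned it 90° and lowered it. Contact came at the height expected for fully down, with the tool at 44.5 mm. The last picture shows it between the lips and along the saddle, centred to about 2 mm.
- **Nuts:** I did not touch either nut. The last picture shows the dome nut in place. The locknut was last seen in place when I gripped the gland and is not in the final crop.

Nothing failed or disagreed by more than a few millimetres. One close-up from the top camera, taken before gripping the gland, was blocked by the arm, so I relied on the side view instead. A small sideways force of 3.5 N appeared as the gland seated and was gone after release.

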